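# Clamp a plaster mould in the lever-pumped mould press

### The arm

A 6-joint arm with a two-finger parallel gripper is mounted at the origin on the work surface. World frame = base frame: x ahead of the robot, y to its left, z up, the work surface at z = 0. Lengths are in m, angles in rad, forces in N, time in s.
With the tool pointing down it reaches from about 0.275 to 0.725 m from the base axis. Payload 15.9 kg.
Tool frame: the origin (TCP) lies at the very end of the fingers, on their centre line; the grasp point (between the pads) lies 19 mm behind it (manip.hold_point_z is the distance from the TCP to the grasp point, in m); z points along the fingers, y is the line along which they close (so a half turn about z gives the same grasp; the last joint's range is limited). The gripper opens to 85 mm and grips with 20 to 120 N. Pads are 22 mm wide; open, the fingers measure 114 mm over their backs; the gripper's body (76 mm by 85 mm) begins 54 mm behind the grasp point. The pads swing forward as they close: fully open they stand 13 mm farther back than shut.
Start: joints at [-1.278, 0.213, -0.034, 1.323, 0, 1.571], TCP at [0.144, -0.479, 0.231] pointing down, gripper open.
Joint ranges: [-2.98, 2.98], [-0.74, 1.72], [-1.14, 1.35], [-2.1, 2.04], [-1.57, 1.44], [-3.14, 3.14]. Speed limits (rad/s): [1.89, 1.89, 2.39, 2.57, 3.14, 3.14].

### API

Orientations are given as a rotation vector (axis times angle).
In Python, from station import manip gives the robot as it stands.
- The arm moves only by the tool move_arm, never from a script. Its argument "commands" is a list that holds one entry, the list of rows, each a list of 6 numbers: the shift along the tool's x, y, z each as a share of 0.5 m, from -1 to 1, then the turn, a rotation vector about the tool's x, y, z each as a share of 60 degrees, from -1 to 1. In form: [[[dx, dy, dz, rx, ry, rz], ...]]. A call has 1 to 20 rows; each row is the pose to reach, as a shift and turn from the pose commanded when the call began, along the tool's axes at that moment; what a row does not reach only later rows make up. A row lasts 1/10 s, in which the tool goes at most 50 mm and 8.59 degrees, less where a joint would pass 70% of its speed; a pose out of reach is approached as far as the arm can. A call with a number of a shift or a turn outside -1 to 1 is refused whole. A call with a gripper value outside its range is refused whole. "hand" is the opening, from -1 (shut) to 1 (fully open), set as the call begins (left out, the last holds). The fingers move at their own pace and stop on an object; "grip_force" is the grip in N (left out, the last holds). Time passes only in rows, so rows that repeat a pose let the fingers close. It gives the time, the measured TCP pose, the force, the opening and the grip force at its end, in the units of the state.
- manip.sense(): the state, without advancing time (a new reading comes with each control period).
- manip.snapshot(name): name is "side" or "top"; returns the picture (480x640x3 uint8, red, green, blue); there is no depth.
- manip.camera_info(name): a dict with "fx", "fy", "cx", "cy" (pixels), "rvec" (rotation vector, rad) and "tvec" (3), from world to camera coordinates, as OpenCV has them. Camera axes: x right, y down, z forward; pixel columns grow to the right and rows downward; lengths in m; the calibration is good to about 2 mm. A picture is of the moment at which its call begins. camera_info takes no time and is no camera call.
- manip.hand_in(): hands the job in; it is judged then, once.
Trained networks look in the newest picture that a camera, given by its name, has taken for a name from the list of things; names that differ only in an ending like _2 or _b are one class to them, and where a whole thing is asked for, a point or a joint stands for the part that bears it (a point fixed in the world has none). Each returns a list of dicts, best first, with "confidence" (0 to 1); they miss things now and then, are a little off and sometimes report something else, mostly with a low value. They report only what shows in the picture. A call takes as long as a camera call.
- manip.silhouettes(camera, thing): "pixels" (480x640 bool, what is visible of it) and "at" ([column, row] in pixels, amid what is visible of it).
The state is a dict: "t": time; "q": joint angles; "qd": joint speeds; "tau": joint torques, N m; "eef_pos": TCP position; "tool_rot": TCP orientation; "force": force on the tool from outside, world axes, zero at the start; "moment": the same for the moment, N m; "grip_width": opening from 0.0 (shut) to 1.0 (fully open); "grip_force": force on a finger pad.
Only numpy, scipy, OpenCV 4.12 (cv2) and the standard library are available. Lean on these libraries where they do the work, as an engineer would, in place of code of your own. Each camera call takes 0.05 s, during which the arm holds its last target. There are 200 camera calls.

### The job

Lay the banded plaster mould flat and lengthwise on the green press's bed and push it in, centred and square, until it is fully home against the two brass stops. Then pump the red lever through full strokes, letting it spring right back up each time, until the sprung foot has come down on the mould and its black pointer stands inside the green band, not the red; the press only goes down, so finish with a short stroke if a full one would overshoot. Leave the mould clamped like that with the lever up, and the bowl, jar and tub where they are.

Things in the scene. Friction and masses are not known exactly. Their poses are not given: they have to be found in the camera images.
- mould: Closed two-part plaster mould, an off-white block with two black bands, 140 mm long (its x), 56 mm wide (its y), 55 mm high, about 0.5 kg; symmetric end for end. Origin at the centre of its underside. Starts loose on the bench, long way roughly away from the robot.
- press: Fixed green bench press. Origin on the bench under the ram axis; x points into the press, away from the robot; y left. Steel bed, top 15 mm up, x -220 to +100 mm, y +-75 mm. Posts with inner faces at y +-76 mm, x +-15 mm; crosshead 56 mm deep (x), heights 205 to 265 mm, cylinder on it up to 340 mm. Pump at y -140 mm, x -32 to +32 mm.
- home (a point): Point on the bed's top face straight below the ram axis (15 mm above the bench), axes as the press. The mould's origin lies here (x about +1 mm) when it is home against the stops.
- ram (a joint): How far the ram has gone down, 0 to 0.074 m; starts at 0 to 0.024. One-way: it moves down only while the lever is being pressed, about 12 mm per full stroke (first stroke 2 to 16 mm, as some of it may be idle), stays when the lever rises and cannot be raised again. Short strokes may gain nothing.
- foot (a joint): Compression of the sprung foot in the ram, in m: 0 hanging free, grows as the foot is pressed up by the mould. Read on the coloured scale of the ram by the black pointer (both the near and the far face): white below 0.005, green 0.005 to 0.013, red above.
- foot_face (a point): Centre of the foot's round rubber underside (54 mm diameter). 46 mm above the top of the mould on the bed when the ram reads 0.
- lever (a joint): Angle of the pump lever, rad: 0 fully up (23 degrees above level), 0.7 at its bottom stop. Sprung: it returns up by itself when let go. Pressing at the grip takes about 4 N at the top to about 12 N at the bottom.
- lever_grip (a point): Middle of the upper face of the lever's red grip (95 mm long, 30 mm wide, 20 mm thick); moves with the lever. 155 mm along the lever from its pivot, 10 mm above the lever's centre line; it goes down about 105 mm in a full stroke.
- bowl: Bystander: loose terracotta bowl, 110 mm across, 60 mm high, origin at the centre of its underside.
- glaze_jar: Bystander: loose white glaze jar with blue cap, 72 mm across, 100 mm high, origin at the centre of its underside.
- tub: Bystander: loose blue ceramic tub, 80 mm across, 95 mm high, origin at the centre of its underside.
- stops (a point): On the bed's top face, midway between the two brass stops (22 mm wide and high, centred 22 mm to either side), in the plane of their faces, 71 mm beyond the home point.
- lever_pivot (a point): The lever's pivot, 112 mm above the bench; its axis is level, along the press's y. The lever points from here to the press's -x (towards the robot).

How it is judged:
By the outcome, as a careful person would: the job done as asked, in the order asked, and still so for the second after the job is handed in, with the robot touching nothing.
It also fails if it takes over 72 s, if anything falls off the work surface, if the arm or the gripper's body presses on something with over 40 N, if the wrist force passes 120 N, or if a joint passes its speed limit or range.

## Working session

There is one attempt and no reset: what is moved stays moved. The work goes in short steps, Python scripts to look and compute and a tool call to move; the robot and the scene stay as the last step left them, time stands still between calls to the robot, and variables do not carry over. Pictures are saved under pics/ and viewed, at most 10 in all, crops included, and the job is handed in when it is done.

Besides the shell and the picture viewer there is one more tool, called after "Request:" as name(argument=value, ...), one argument or row to a line, values as JSON. move_arm: Moves the arm, as the interface text tells. Its arguments: {"type":"object","properties":{"commands":{"type":"array"},"hand":{"type":"number"},"grip_force":{"type":"number"}},"required":["commands"]}

```bash
mkdir -p pics; ls
python3 - <<'E'
from station import manip
import cv2,numpy as np
s=manip.sense();print({k:np.round(v,3).tolist() for k,v in s.items()}, manip.hold_point_z)
ims=[]
for n in("side","top"):
    im=manip.snapshot(n);cv2.imwrite(f"pics/{n}0.png",im[...,::-1])
    c=manip.camera_info(n);R=cv2.Rodrigues(np.array(c["rvec"],float))[0]
    print(n,c, "pos",-R.T@np.array(c["tvec"]))
    for th in("mould","press","lever_grip","bowl","glaze_jar","tub","ram","foot"):
        for d in manip.silhouettes(n,th)[:2]:
            p=d["pixels"];ys,xs=np.nonzero(p);print(th,round(d["confidence"],2),np.round(d["at"]),p.sum(),xs.min(),xs.max(),ys.min(),ys.max())
print(manip.sense()["t"])
E
```

```text
pics
{'t': 0.0, 'q': [-1.278, 0.213, -0.035, 1.323, 0.0, 1.571], 'qd': [-0.001, 0.001, -0.001, -0.0, 0.001, 0.0], 'tau': [0.003, -68.617, 48.711, 0.018, 0.0, 0.0], 'eef_pos': [0.144, -0.478, 0.231], 'tool_rot': [-3.107, -0.458, 0.0], 'force': [0.061, 0.234, 0.578], 'moment': [0.035, 0.04, 0.064], 'grip_force': 0.0, 'grip_width': 0.995} 0.0187
side {'fx': 610.5185769326654, 'fy': 610.5185769326654, 'cx': 313.0430892140781, 'cy': 236.57223245866933, 'rvec': array([ 2.20527231,  0.48756002, -0.22806743]), 'tvec': array([-0.51464695, -0.06605911,  1.42628797])} pos [ 0.94793144 -0.83132056  0.84489926]
mould 0.65 [295. 192.] 906 282 319 178 210
press 0.63 [320. 270.] 16960 201 390 139 361
bowl 0.63 [195. 426.] 4032 159 232 391 461
glaze_jar 0.85 [392. 216.] 1559 378 412 189 242
tub 0.89 [401. 174.] 982 383 417 158 193
ram 0.87 [340. 256.] 519 325 348 222 270
ram 0.5 [196. 425.] 4062 158 233 391 460
foot 0.75 [340. 255.] 365 326 347 239 268
foot 0.55 [317. 273.] 17111 201 390 139 361
top {'fx': 565.9204633052057, 'fy': 565.9204633052057, 'cx': 320.2413812893825, 'cy': 237.5175043014135, 'rvec': array([ 2.09925129, -2.13306738,  0.19691097]), 'tvec': array([-0.01551094,  0.59694636,  1.19871479])} pos [ 0.35496474 -0.03304934  1.29089522]
mould 0.37 [397. 266.] 998 384 408 213 299
press 0.74 [332. 246.] 12610 268 408 181 329
press 0.69 [397. 265.] 994 384 409 213 298
lever_grip 0.88 [400. 271.] 867 385 408 214 298
bowl 0.96 [498. 250.] 1936 473 521 225 273
glaze_jar 0.64 [216. 211.] 1027 197 232 192 228
tub 0.81 [159. 226.] 1281 138 180 203 242
ram 0.55 [324. 228.] 205 311 334 224 235
foot 0.67 [394. 264.] 1044 384 409 213 299
0.9
```

View pics/side0.png

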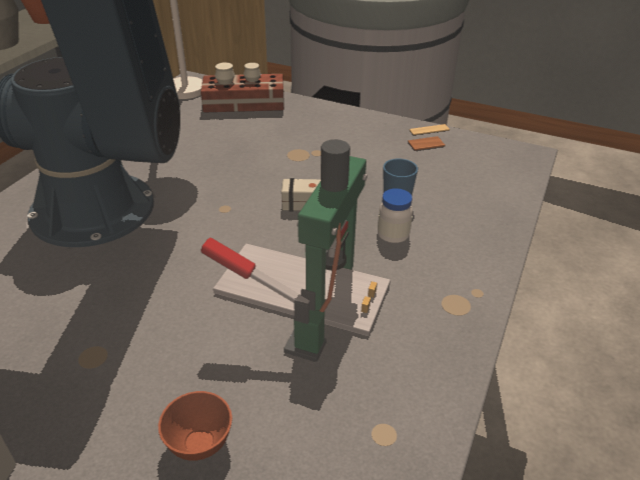

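View pics/top0.png

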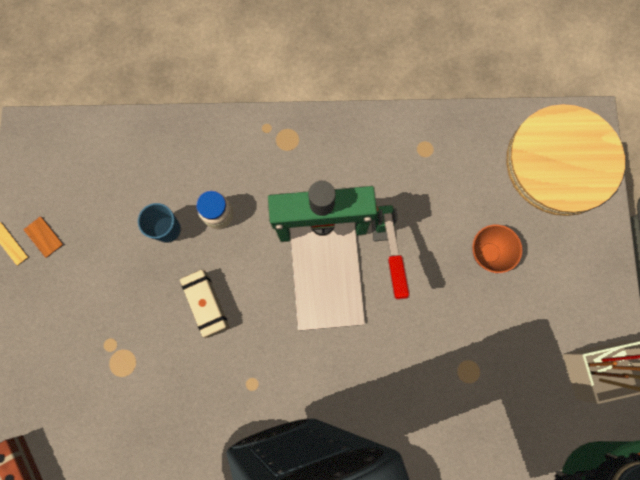

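The side view shows the press with its lever and pump towards the camera. In the top view the mould is at about (203,303), a cream block with two bands. The network's "mould" at (397,266) is really the red lever. The bed front corners are near (298,329) and (365,324). I'll measure these next.

```bash
cat > h.py <<'E'
from station import manip
import cv2,numpy as np
from scipy.optimize import least_squares
def cam(n):
    c=manip.camera_info(n);K=np.array([[c["fx"],0,c["cx"]],[0,c["fy"],c["cy"]],[0,0,1]])
    return K,np.array(c["rvec"],float),np.array(c["tvec"],float)
def proj(n,P):
    K,r,t=cam(n);return cv2.projectPoints(np.array(P,float).reshape(-1,3),r,t,K,None)[0][:,0]
def unproj(n,uv,z):
    K,r,t=cam(n);R=cv2.Rodrigues(r)[0];uv=np.array(uv,float).reshape(-1,2)
    d=np.c_[uv,np.ones(len(uv))]@np.linalg.inv(K).T@R;o=-R.T@t
    return o+d*((z-o[2])/d[:,2])[:,None]
def w(p,P):  # local pts -> world with pose x,y,yaw
    P=np.array(P,float).reshape(-1,3);c,s=np.cos(p[2]),np.sin(p[2])
    return np.c_[p[0]+c*P[:,0]-s*P[:,1],p[1]+s*P[:,0]+c*P[:,1],P[:,2]]
E
python3 - <<'E'
from h import *
T=cv2.imread("pics/top0.png");S=cv2.imread("pics/side0.png")
def sub(im,p):
    return cv2.cornerSubPix(cv2.cvtColor(im,6),np.array(p,np.float32).reshape(-1,1,2),(4,4),(-1,-1),(3,40,.01))[:,0]
tp=sub(T,[(298,329),(365,324)]);tl=[(-.22,.075,.015),(-.22,-.075,.015)]
sp=sub(S,[(240,248),(217,291),(388,285),(375,325)]);sl=[(-.22,.075,.015),(-.22,-.075,.015),(.1,.075,.015),(.1,-.075,.015)]
print(tp,sp)
f=lambda p:np.r_[(proj("top",w(p,tl))-tp).ravel(),(proj("side",w(p,sl))-sp).ravel()]
r=least_squares(f,[.45,0,0.05],loss="soft_l1",x_scale=[.1,.1,.1]);print("press",r.x,np.degrees(r.x[2]),f(r.x).round(1))
f1=lambda p:(proj("side",w(p,sl))-sp).ravel();print("side only",least_squares(f1,r.x).x)
# lever grip via red
h=cv2.cvtColor(T,cv2.COLOR_BGR2HSV);m=cv2.inRange(h,(0,200,120),(5,255,255))|cv2.inRange(h,(175,200,120),(180,255,255));m[:,:370]=0;m[:,420:]=0
print("grip rect",cv2.minAreaRect(cv2.findNonZero(m)))
R=T[255:350,165:245];g=cv2.inRange(R,(110,150,160),(255,255,255));
q=cv2.findNonZero(g);rect=cv2.minAreaRect(q);b=cv2.boxPoints(rect)+[165,255]
B=unproj("top",b,.055);print("mould",B.round(4)[:,:2],"size",np.linalg.norm(B[1]-B[0]),np.linalg.norm(B[2]-B[1]),"c",B.mean(0))
a=B[1]-B[0];a2=B[2]-B[1];a=a if np.linalg.norm(a)>np.linalg.norm(a2) else a2;print("yaw",np.degrees(np.arctan2(a[1],a[0])))
for n,th in(("top","bowl"),("top","glaze_jar"),("top","tub")): pass
for nm,uv,z in(("bowl",(498,250),.06),("jar",(212,206),.1),("tub",(157,221),.095)):print(nm,unproj("top",uv,z).round(3))
# check picture
v=T.copy();
for P in w(r.x,tl+[(.0,0,.34),(.028,.076,.265),(-.028,-.14,.265),(-.028,.095,.265)]):cv2.circle(v,tuple(np.int32(proj("top",P)[0].round())),1,(255,0,255),-1)
cv2.drawContours(v,[np.int32(b.round())],-1,(0,0,255),1)
v1=cv2.resize(v[170:345,150:430],None,fx=2.8,fy=2.8,interpolation=2)
cv2.imwrite("pics/chk.png",v1)
v=S.copy();
for P in w(r.x,sl+[(0,0,.34),(.071,.022,.015),(.071,-.022,.015)]):cv2.circle(v,tuple(np.int32(proj("side",P)[0].round())),1,(255,0,255),-1)
cv2.imwrite("pics/chk2.png",cv2.resize(v[130:370,190:430],None,fx=2.5,fy=2.5,interpolation=2))
E
```

```text
[[297.1268  329.33365]
 [364.74274 323.0663 ]] [[240.      248.     ]
 [217.      291.     ]
 [388.      285.     ]
 [371.78574 324.62048]]
press [ 0.61998273 -0.0252382   0.10705813] 6.133978764414677 [ 1.8  1.9  1.  -0.1  4.5 -5.7 -3.4 -2.8  2.7 -9.9  0.4  2.9]
side only [ 0.62227407 -0.03358594  0.12187422]
grip rect ((398.2738952636719, 276.6977844238281), (42.546905517578125, 13.63029670715332), 80.83765411376953)
mould [[0.5635 0.3198]
 [0.5606 0.1444]
 [0.3562 0.1422]
 [0.3588 0.3121]] size 0.17544743159137602 0.20434592671186294 c [0.45978075 0.22964235 0.055     ]
yaw -179.37791527816918
bowl [[ 0.562 -0.416  0.06 ]]
jar [[0.662 0.209 0.1  ]]
tub [[0.632 0.329 0.095]]
```

View pics/chk.png

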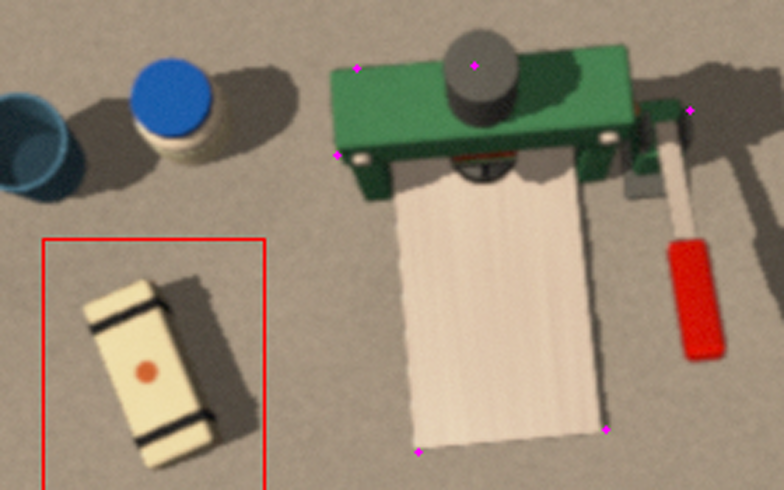

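View pics/chk2.png

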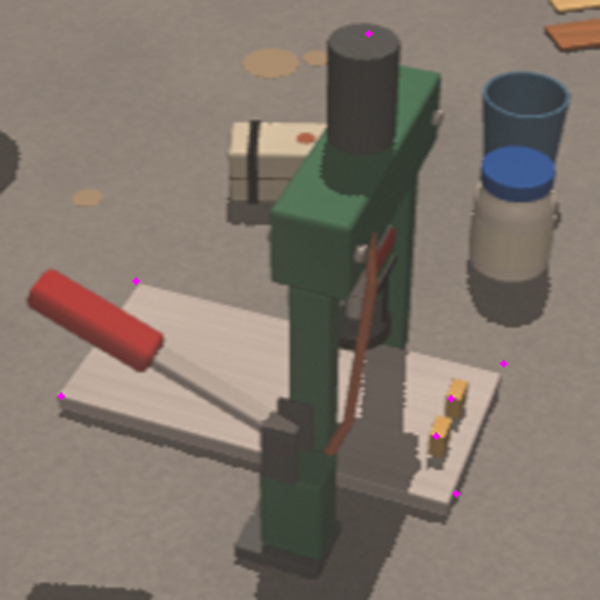

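Run:
```python
from h import *
T=cv2.imread("pics/top0.png")
ct=lambda L:(np.array(L)+.5)/2.8-.5+[150,170]
cs=lambda L:(np.array(L)+.5)/2.5-.5+[190,130]
tp=ct([(415,449),(602,432),(481,67)]);tl=[(-.22,.075,.015),(-.22,-.075,.015),(0,0,.34)]
xp=ct([(331,70),(625,46),(634,122),(340,150)])
sp=cs([(142,283),(62,395),(501,372),(447,500),(364,43)]);sl=[(-.22,.075,.015),(-.22,-.075,.015),(.1,.075,.015),(.1,-.075,.015),(0,0,.34)]
xl=lambda p:[(.028,p[3],.265),(.028,-p[4],.265),(-.028,-p[4],.265),(-.028,p[3],.265)]
f=lambda p:np.r_[(proj("top",w(p,tl))-tp).ravel(),(proj("side",w(p,sl))-sp).ravel(),(proj("top",w(p,xl(p)))-xp).ravel()]
r=least_squares(f,[.6,0,0.05,.1,.1],loss="soft_l1",x_scale=[.1]*5);p=r.x;print("press",p,np.degrees(p[2]));print(f(p).round(1))
f1=lambda p:np.r_[(proj("top",w(p,tl))-tp).ravel(),(proj("top",w(p,xl(p)))-xp).ravel()]
q=least_squares(f1,p,x_scale=[.1]*5).x;print("top only",q)
# bed edge directions
E=unproj("top",ct([(415,449),(394,193),(602,432),(577,190)]),.015);d=E[1]-E[0];e=E[3]-E[2]
print("edge yaw",np.degrees(np.arctan2(d[1],d[0])),np.degrees(np.arctan2(e[1],e[0])),"front",np.degrees(np.arctan2(*(E[2]-E[0])[:2]*[-1,1]*1)) , "width",np.linalg.norm(E[2]-E[0]))
h=cv2.cvtColor(T,cv2.COLOR_BGR2HSV)[255:350,165:245]
R=T[255:350,165:245];g=((R[...,2]>195)).astype(np.uint8)*255
g=cv2.morphologyEx(g,cv2.MORPH_CLOSE,np.ones((7,7)));c=max(cv2.findContours(g,0,2)[0],key=cv2.contourArea)
rect=cv2.minAreaRect(c);b=cv2.boxPoints(rect)+[165,255];print("px",b.round(1).tolist(),rect[1])
for bb in(b,ct([(84,308),(152,280),(214,441),(150,467)])):
    B=unproj("top",bb,.055)
    a=B[1]-B[0];a2=B[2]-B[1];l=a if np.linalg.norm(a)>np.linalg.norm(a2) else a2
    print("mould c",B.mean(0).round(4),"size",np.linalg.norm(a).round(4),np.linalg.norm(a2).round(4),"yaw",np.degrees(np.arctan2(l[1],l[0])).round(1))
for s in manip.silhouettes("side","mould")[:0]:pass
S=proj("side",w([*B.mean(0)[:2],np.arctan2(l[1],l[0])],[(-.07,-.028,.055),(-.07,.028,.055),(-.07,-.028,0)]));print("side pred",S.round(1), "see ~ crop (230,150),(232,122),(230,197) ->",cs([(230,150),(232,122),(230,197)]).round(1))
print("red dot",unproj("top",ct([(146,372)]),.055))
# lever
g=ct([(668,242),(706,239),(724,356),(690,360)]).mean(0)
for z in(.16,.17,.18):print("grip",z,unproj("top",g,z).round(4))
```

```text
press [ 0.619888   -0.03075478  0.0729389   0.0986246   0.09843144] 4.179091031255242
[ 0.1  0.4  0.3  0.5  0.3 -0.5 -0.8 -1.  -1.9 -0.6  0.5 -0.4  0.7  0.8
  0.2 -1.9  0.5 -0.5  0.  -1.1 -0.   0.6 -0.6 -0.1]
top only [ 0.61960878 -0.03007696  0.07468426  0.09790792  0.09910132]
edge yaw 4.31970971689182 4.237387366551553 front -175.74930343290163 width 0.1494275694955729
px [[178.2, 278.8], [201.3, 269.4], [224.9, 327.1], [201.8, 336.5]] (62.34821701049805, 24.86355972290039)
mould c [0.4568 0.2362 0.055 ] size 0.054 0.1378 yaw -156.8
mould c [0.4561 0.2324 0.055 ] size 0.0571 0.1361 yaw -158.0
side pred [[342.3 179. ]
 [342.  192.6]
 [341.5 198.2]] see ~ crop (230,150),(232,122),(230,197) -> [[281.7 189.7]
 [282.5 178.5]
 [281.7 208.5]]
red dot [[0.45707727 0.23536973 0.055     ]]
grip 0.16 [[ 0.4941 -0.1817  0.16  ]]
grip 0.17 [[ 0.4929 -0.1804  0.17  ]]
grip 0.18 [[ 0.4917 -0.1791  0.18  ]]
```

Press: about (0.620, -0.030), yaw 4.2°, and the bed width measures 149 mm against the 150 given. Mould: about (0.457, 0.2355), yaw 22.6°, measuring 54×138 mm. Both fit the stated sizes, so I'll start moving.

Request:
move_arm(
  commands=[
    [[0.81,-0.92,0,0,0,0],[0.81,-0.92,0,0,0,0],[0.81,-0.92,0,0,0,0],[0.81,-0.92,0,0,0,0],[0.81,-0.92,0,0,0,0],[0.81,-0.92,0,0,0,0],[0.81,-0.92,0,0,0,0],[0.81,-0.92,0,0,0,0],[0.81,-0.92,0,0,0,0],[0.81,-0.92,0,0,0,0],[0.81,-0.92,0,0,0,0],[0.81,-0.92,0,0,0,0],[0.81,-0.92,0,0,0,0],[0.81,-0.92,0,0,0,0]],
  ],
  hand=1,
)

```text
t: 2.35
eef_pos: [0.4004, 0.0819, 0.231]
tool_rot: [-3.106, -0.465, 0.0]
force: [-0.2, -0.1, 0.3]
grip_width: 1.003
grip_force: 0.0
```

```bash
cat >> h.py <<'E'
from scipy.spatial.transform import Rotation as Ro
PR=(.6197,-.0304,.0737)
def goto(pos,yaw,tilt=0.,flip=False):
    """row to reach pos, tool x at yaw (deg), tool down, leaning back by tilt deg about tool y"""
    s=manip.sense();R0=Ro.from_rotvec(s["tool_rot"])
    R=Ro.from_euler("z",yaw,degrees=True)*Ro.from_euler("x",180,degrees=True)*Ro.from_euler("y",tilt,degrees=True)
    d=R0.inv().apply(np.array(pos)-s["eef_pos"])/.5;t=(R0.inv()*R).as_rotvec()/np.radians(60)
    e=s["tool_rot"];print("t",round(s["t"],2),"q",np.round(s["q"],3),"eef",np.round(s["eef_pos"],4),"F",np.round(s["force"],1),"gw",round(s["grip_width"],3),"gf",round(s["grip_force"],1))
    print("row",np.round(np.r_[d,t],3).tolist(),"x axis",R0.apply([1,0,0]).round(3),"z",R0.apply([0,0,1]).round(3))
E
python3 - <<'E'
from h import *
goto((.4568,.2355,.13),22.6)
goto((.4568,.2355,.13),202.6)
E
```

```text
t 2.35 q [ 2.010e-01  2.600e-02 -2.500e-01  1.295e+00  1.000e-03  3.046e+00] eef [0.4004 0.0819 0.231 ] F [-0.2 -0.1  0.3] gw 1.003 gf 0.0
row [0.198, -0.26, 0.202, -0.001, -0.0, -0.093] x axis [0.956 0.293 0.   ] z [-0.     0.001 -1.   ]
t 2.35 q [ 2.010e-01  2.600e-02 -2.500e-01  1.295e+00  1.000e-03  3.046e+00] eef [0.4004 0.0819 0.231 ] F [-0.2 -0.1  0.3] gw 1.003 gf 0.0
row [0.198, -0.26, 0.202, -0.0, 0.001, 2.907] x axis [0.956 0.293 0.   ] z [-0.     0.001 -1.   ]
```

Request:
move_arm(
  commands=[
    [[0.198,-0.26,0,0,0,-1],[0.198,-0.26,0,0,0,-1],[0.198,-0.26,0,0,0,-1],[0.198,-0.26,0,0,0,-1],[0.198,-0.26,0,0,0,-1],[0.198,-0.26,0,0,0,-1],[0.198,-0.26,0,0,0,-1],[0.198,-0.26,0,0,0,-1]],
  ],
)

```text
t: 3.15
eef_pos: [0.4566, 0.2312, 0.2313]
tool_rot: [2.46, 1.954, -0.0]
force: [-0.8, 0.3, 1.2]
grip_width: 1.0
grip_force: 0.0
```

Request:
move_arm(
  commands=[
    [[0,0,0,0,0,-1],[0,0,0,0,0,-1],[0,0,0,0,0,-1],[0,0,0,0,0,-1],[0,0,0,0,0,-1],[0,0,0,0,0,-1],[0,0,0,0,0,-1],[0,0,0,0,0,-1]],
  ],
)

```text
t: 3.95
eef_pos: [0.4566, 0.2313, 0.2314]
tool_rot: [1.16, 2.92, -0.0]
force: [0.0, -0.4, 0.6]
grip_width: 0.999
grip_force: 0.0
```

Request:
move_arm(
  commands=[
    [[0,0,0.1,0,0,-1],[0,0,0.1,0,0,-1],[0,0,0.1,0,0,-1],[0,0,0.1,0,0,-1],[0,0,0.1,0,0,-1],[0,0,0.1,0,0,-1],[0,0,0.1,0,0,-1],[0,0,0.1,0,0,-1]],
  ],
)

```text
t: 4.75
eef_pos: [0.4566, 0.2314, 0.1814]
tool_rot: [-0.451, 3.109, -0.0]
force: [0.0, 1.0, 1.3]
grip_width: 1.004
grip_force: 0.0
```

Run:
```python
from h import *
goto((.4568,.2355,.02),202.6)
```

```text
t 4.75 q [ 0.469  0.251 -0.112  1.208 -0.     0.181] eef [0.4566 0.2314 0.1814] F [0.  1.  1.3] gw 1.004 gf 0.0
row [-0.003, 0.008, 0.323, -0.0, 0.0, -0.101] x axis [-0.959 -0.284 -0.   ] z [ 0.  0. -1.]
```

Request:
move_arm(
  commands=[
    [[-0.003,0.008,0.1,0,0,-0.1],[-0.003,0.008,0.2,0,0,-0.1],[-0.003,0.008,0.27,0,0,-0.1],[-0.003,0.008,0.31,0,0,-0.1],[-0.003,0.008,0.338,0,0,-0.1],[-0.003,0.008,0.338,0,0,-0.1],[-0.003,0.008,0.338,0,0,-0.1]],
  ],
)

```text
t: 5.45
eef_pos: [0.457, 0.2359, 0.0127]
tool_rot: [-0.612, 3.081, -0.0]
force: [0.4, 0.1, 0.2]
grip_width: 0.998
grip_force: 0.0
```

Request:
move_arm(
  commands=[
    [[0,0,0,0,0,0],[0,0,0,0,0,0],[0,0,0,0,0,0],[0,0,0,0,0,0],[0,0,0,0,0,0],[0,0,0,0,0,0],[0,0,0,0,0,0],[0,0,0,0,0,0],[0,0,0,0,0,0],[0,0,0,0,0,0]],
  ],
  hand=-1,
  grip_force=40,
)

```text
t: 6.45
eef_pos: [0.4576, 0.236, 0.0134]
tool_rot: [-0.618, 3.078, -0.0]
force: [-0.8, -2.3, 8.2]
grip_width: 0.648
grip_force: 42.2
```

Run:
```python
from h import *
p=w(PR,[-.143,0,.0])[0];print(p)
goto((*p[:2],.10),184.2)
T=manip.snapshot("top");cv2.imwrite("pics/g.png",T[240:360,150:310,::-1])
```

```text
[ 0.47708819 -0.04092956  0.        ]
t 6.45 q [ 0.477  0.39  -0.375  0.804 -0.     0.08 ] eef [0.4576 0.236  0.0134] F [-0.8 -2.3  8.2] gw 0.648 gf 42.2
row [0.178, -0.526, -0.173, -0.0, 0.002, 0.308] x axis [-0.922 -0.386 -0.002] z [ 0.002  0.    -1.   ]
```

Request:
move_arm(
  commands=[
    [[0,0,-0.08,0,0,0],[0,0,-0.17,0,0,0],[0.02,-0.05,-0.173,0,0,0.05],[0.04,-0.12,-0.173,0,0.002,0.15],[0.07,-0.2,-0.173,0,0.002,0.25],[0.1,-0.28,-0.173,0,0.002,0.308],[0.12,-0.36,-0.173,0,0.002,0.308],[0.15,-0.44,-0.173,0,0.002,0.308],[0.17,-0.5,-0.173,0,0.002,0.308],[0.178,-0.526,-0.173,0,0.002,0.308],[0.178,-0.526,-0.173,0,0.002,0.308],[0.178,-0.526,-0.173,0,0.002,0.308],[0.178,-0.526,-0.173,0,0.002,0.308]],
  ],
)

```text
t: 7.8
eef_pos: [0.4765, -0.04, 0.0988]
tool_rot: [0.119, -3.137, 0.0]
force: [-0.4, 0.4, -3.9]
grip_width: 0.649
grip_force: 47.0
```

Run:
```python
from h import *
p=w(PR,[-.143,0,.0])[0];print(p)
goto((*p[:2],.030),184.2)
T=manip.snapshot("top");S=manip.snapshot("side")
A=cv2.resize(T[160:360,250:430,::-1],None,fx=2.2,fy=2.2);B=cv2.resize(S[150:350,190:410,::-1],None,fx=1.8,fy=2.2)
cv2.imwrite("pics/h1.png",np.hstack([A,B]))
```

```text
[ 0.47708819 -0.04092956  0.        ]
t 7.8 q [-0.083  0.238 -0.346  0.988 -0.    -0.159] eef [ 0.4765 -0.04    0.0988] F [-0.4  0.4 -3.9] gw 0.649 gf 47.0
row [-0.001, -0.002, 0.138, -0.0, -0.002, 0.003] x axis [-0.997 -0.076  0.002] z [-0.002 -0.    -1.   ]
```

View pics/h1.png

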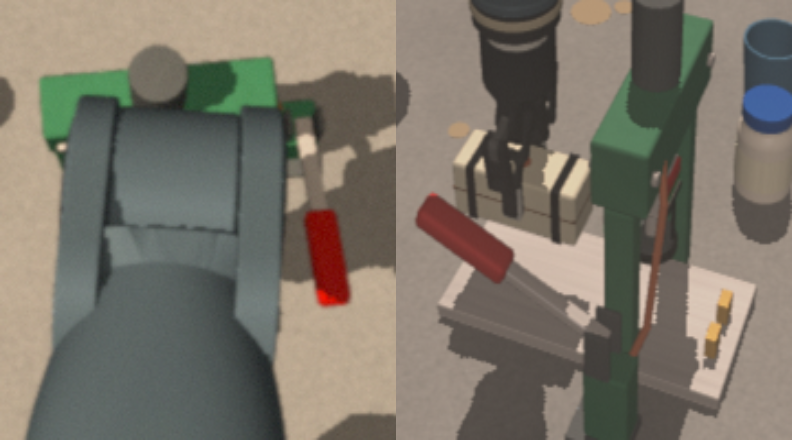

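The mould is held level above the front of the bed. In the side view the far side of the bed stays clear, and the arm hides it from the top camera. I'll lower it.

Request:
move_arm(
  commands=[
    [[-0.001,-0.002,0.06,0,-0.002,0],[-0.001,-0.002,0.1,0,-0.002,0],[-0.001,-0.002,0.12,0,-0.002,0],[-0.001,-0.002,0.13,0,-0.002,0],[-0.001,-0.002,0.138,0,-0.002,0],[-0.001,-0.002,0.14,0,-0.002,0],[-0.001,-0.002,0.14,0,-0.002,0]],
  ],
)

```text
t: 8.6
eef_pos: [0.4774, -0.042, 0.0293]
tool_rot: [-0.118, 3.139, -0.001]
force: [-0.3, -0.2, -4.0]
grip_width: 0.648
grip_force: 46.7
```

Run:
```python
from h import *
p=w(PR,[-.143,0,.0])[0]
goto((*p[:2],.029),184.2)
```

```text
t 8.6 q [-0.088  0.309 -0.449  0.812 -0.    -0.163] eef [ 0.4774 -0.042   0.0293] F [-0.3 -0.2 -4. ] gw 0.648 gf 46.7
row [0.001, 0.002, 0.001, -0.0, 0.001, 0.002] x axis [-0.997 -0.075 -0.001] z [ 0.001 -0.    -1.   ]
```

Request:
move_arm(
  commands=[
    [[0.001,0.002,0.001,0,0.001,0.002],[0.001,0.002,0.002,0,0.001,0.002],[0.001,0.002,0.003,0,0.001,0.002],[0.001,0.002,0.004,0,0.001,0.002],[0.001,0.002,0.004,0,0.001,0.002]],
  ],
)

```text
t: 9.1
eef_pos: [0.4767, -0.041, 0.0283]
tool_rot: [-0.114, 3.139, -0.0]
force: [-11.9, 2.0, 27.9]
grip_width: 0.65
grip_force: 50.3
```

Request:
move_arm(
  commands=[
    [[0,0,-0.003,0,0,0],[0,0,-0.003,0,0,0],[0,0,-0.003,0,0,0],[0,0,-0.003,0,0,0],[0,0,-0.003,0,0,0],[0,0,-0.003,0,0,0]],
  ],
  hand=1,
)

```text
t: 9.7
eef_pos: [0.4764, -0.0411, 0.0282]
tool_rot: [0.114, -3.138, 0.001]
force: [-1.1, -0.3, -0.2]
grip_width: 0.998
grip_force: 0.0
```

Request:
move_arm(
  commands=[
    [[0,0,-0.08,0,0,0],[0,0,-0.18,0,0,0],[0.1,0,-0.2,0,0,0],[0.2,0,-0.2,0,0,0],[0.24,0,-0.2,0,0,0],[0.24,0,-0.2,0,0,0],[0.24,0,-0.2,0,0,0]],
  ],
)

```text
t: 10.4
eef_pos: [0.3572, -0.0498, 0.1287]
tool_rot: [-0.114, 3.139, -0.001]
force: [0.3, 0.1, -0.1]
grip_width: 1.001
grip_force: 0.0
```

Run:
```python
from h import *
p=w(PR,[-.24,0,.0])[0];print(p)
goto((*p[:2],.028),184.2)
T=manip.snapshot("top");S=manip.snapshot("side")
A=cv2.resize(T[160:360,250:430,::-1],None,fx=2.2,fy=2.2);B=cv2.resize(S[150:350,190:410,::-1],None,fx=1.8,fy=2.2)
cv2.imwrite("pics/h2.png",np.hstack([A,B]));cv2.imwrite("pics/top2.png",T[...,::-1]);cv2.imwrite("pics/side2.png",S[...,::-1])
```

```text
[ 0.38035151 -0.04807199  0.        ]
t 10.4 q [-0.138 -0.022 -0.562  1.03  -0.    -0.211] eef [ 0.3572 -0.0498  0.1287] F [ 0.3  0.1 -0.1] gw 1.001 gf 0.0
row [-0.046, 0.0, 0.201, -0.001, 0.0, -0.001] x axis [-0.997 -0.073 -0.   ] z [ 0.    -0.001 -1.   ]
```

View pics/h2.png

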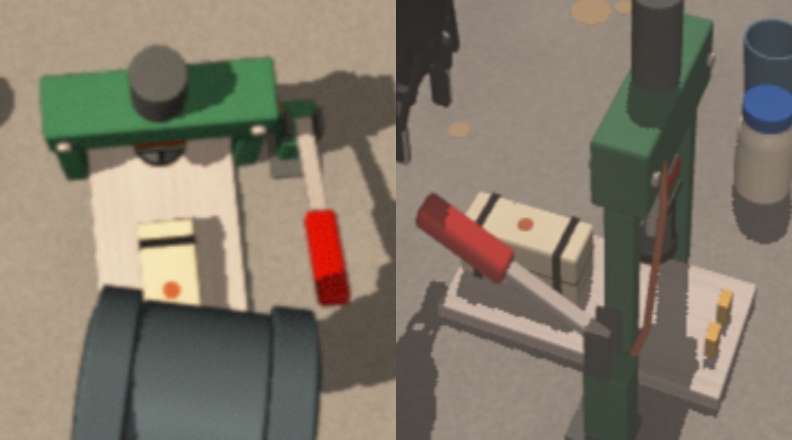

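Run:
```python
from h import *
T=cv2.imread("pics/top2.png")
ct=lambda L:(np.array(L)+.5)/2.2-.5+[250,160]
def loc(P):
    d=P[:,:2]-PR[:2];c,s=np.cos(PR[2]),np.sin(PR[2]);return np.c_[c*d[:,0]+s*d[:,1],-s*d[:,0]+c*d[:,1]]
P=unproj("top",ct([(138,224),(143,286),(193,220),(200,303),(172,290)]),.07);print(loc(P).round(4))
r=T[255:310,300:350];m=(r[...,2]>195).astype(np.uint8)
E=[]
for row in range(265,286):
    xs=np.nonzero(T[row,300:350,2].astype(int)>0)[0]
    L=T[row,300:352].astype(float);sat=L[:,2]-L[:,0]   # cream more yellow
    k=np.nonzero(sat>sat.max()*.5+sat.min()*.5)[0];E.append((row,300+k.min(),300+k.max()))
E=np.array(E,float);
for j in(1,2):
    k=np.polyfit(E[:,0],E[:,j]+(-.5 if j==1 else .5),1);Q=loc(unproj("top",[(np.polyval(k,266),266),(np.polyval(k,285),285)],.07));print(Q.round(4),np.degrees(np.arctan2(*(Q[0]-Q[1])[::-1])).round(2))
p=w(PR,[-.25,0,.0])[0];goto((*p[:2],.031),184.2,-20)
```

```text
[[-0.0766  0.0288]
 [-0.1384  0.0292]
 [-0.0776 -0.0259]
 [-0.16   -0.0249]
 [-0.1448  0.0012]]
[[-0.0845  0.0511]
 [-0.1265  0.0467]] 5.96
[[-0.0916 -0.0283]
 [-0.1331 -0.0263]] -2.65
t 10.5 q [-0.138 -0.02  -0.561  1.03  -0.    -0.211] eef [ 0.3578 -0.0498  0.1285] F [ 0.2 -0.2 -0.6] gw 1.0 gf 0.0
row [-0.025, 0.0, 0.195, -0.0, -0.334, -0.0] x axis [-0.997 -0.073  0.   ] z [-0. -0. -1.]
```

Request:
move_arm(
  commands=[
    [[-0.025,0,0,0,-0.14,0],[-0.025,0,0.03,0,-0.28,0],[-0.025,0,0.08,0,-0.334,0],[-0.025,0,0.14,0,-0.334,0],[-0.025,0,0.18,0,-0.334,0],[-0.025,0,0.195,0,-0.334,0],[-0.025,0,0.195,0,-0.334,0],[-0.025,0,0.195,0,-0.334,0]],
  ],
  hand=-0.41,
)

```text
t: 11.3
eef_pos: [0.3701, -0.049, 0.0316]
tool_rot: [-0.102, 2.791, 0.017]
force: [-0.3, -0.4, 2.1]
grip_width: 0.292
grip_force: 0.0
```

Run:
```python
from h import *
for x in(-.23,-.09,-.08,-.077):
    p=w(PR,[x,0,.0])[0];goto((*p[:2],.031),184.2,-20)
```

```text
t 11.3 q [-0.213 -0.159 -1.048  0.346  0.096 -0.27 ] eef [ 0.3701 -0.049   0.0316] F [-0.3 -0.4  2.1] gw 0.292 gf 0.0
row [-0.038, 0.0, 0.015, -0.0, -0.0, -0.0] x axis [-0.937 -0.069 -0.342] z [ 0.341  0.025 -0.94 ]
t 11.3 q [-0.213 -0.159 -1.048  0.346  0.096 -0.27 ] eef [ 0.3701 -0.049   0.0316] F [-0.3 -0.4  2.1] gw 0.292 gf 0.0
row [-0.301, 0.0, 0.111, -0.0, -0.0, -0.0] x axis [-0.937 -0.069 -0.342] z [ 0.341  0.025 -0.94 ]
t 11.3 q [-0.213 -0.159 -1.048  0.346  0.096 -0.27 ] eef [ 0.3701 -0.049   0.0316] F [-0.3 -0.4  2.1] gw 0.292 gf 0.0
row [-0.32, 0.0, 0.118, -0.0, -0.0, -0.0] x axis [-0.937 -0.069 -0.342] z [ 0.341  0.025 -0.94 ]
t 11.3 q [-0.213 -0.159 -1.048  0.346  0.096 -0.27 ] eef [ 0.3701 -0.049   0.0316] F [-0.3 -0.4  2.1] gw 0.292 gf 0.0
row [-0.325, 0.0, 0.12, -0.0, -0.0, -0.0] x axis [-0.937 -0.069 -0.342] z [ 0.341  0.025 -0.94 ]
```

Request:
move_arm(
  commands=[
    [[-0.02,0,0.008,0,0,0],[-0.038,0,0.015,0,0,0],[-0.055,0,0.021,0,0,0],[-0.072,0,0.027,0,0,0],[-0.09,0,0.034,0,0,0],[-0.108,0,0.04,0,0,0],[-0.126,0,0.047,0,0,0],[-0.144,0,0.053,0,0,0],[-0.162,0,0.06,0,0,0],[-0.18,0,0.066,0,0,0],[-0.198,0,0.073,0,0,0],[-0.216,0,0.08,0,0,0],[-0.234,0,0.086,0,0,0],[-0.25,0,0.092,0,0,0],[-0.266,0,0.098,0,0,0],[-0.28,0,0.103,0,0,0],[-0.29,0,0.107,0,0,0],[-0.296,0,0.109,0,0,0],[-0.301,0,0.111,0,0,0],[-0.301,0,0.111,0,0,0]],
  ],
)

```text
t: 13.3
eef_pos: [0.5295, -0.0372, 0.0303]
tool_rot: [-0.102, 2.791, 0.017]
force: [-0.9, 1.0, 0.8]
grip_width: 0.293
grip_force: 0.3
```

Run:
```python
from h import *
for x in(-.085,-.08,-.075):
    p=w(PR,[x,0,.0])[0];goto((*p[:2],.031),184.2,-20)
T=manip.snapshot("top");S=manip.snapshot("side")
A=cv2.resize(T[180:330,270:410,::-1],None,fx=2.8,fy=2.8);B=cv2.resize(S[200:340,210:400,::-1],None,fx=2.1,fy=3)
cv2.imwrite("pics/h3.png",np.hstack([A,B]))
```

```text
t 13.3 q [-0.106  0.163 -0.73   0.334  0.061 -0.169] eef [ 0.5295 -0.0372  0.0303] F [-0.9  1.   0.8] gw 0.293 gf 0.3
row [-0.011, 0.0, 0.002, -0.0, -0.0, -0.0] x axis [-0.937 -0.069 -0.342] z [ 0.341  0.025 -0.94 ]
t 13.3 q [-0.106  0.163 -0.73   0.334  0.061 -0.169] eef [ 0.5295 -0.0372  0.0303] F [-0.9  1.   0.8] gw 0.293 gf 0.3
row [-0.02, 0.0, 0.006, -0.0, -0.0, -0.0] x axis [-0.937 -0.069 -0.342] z [ 0.341  0.025 -0.94 ]
t 13.3 q [-0.106  0.163 -0.73   0.334  0.061 -0.169] eef [ 0.5295 -0.0372  0.0303] F [-0.9  1.   0.8] gw 0.293 gf 0.3
row [-0.029, 0.0, 0.009, -0.0, -0.0, -0.0] x axis [-0.937 -0.069 -0.342] z [ 0.341  0.025 -0.94 ]
```

View pics/h3.png

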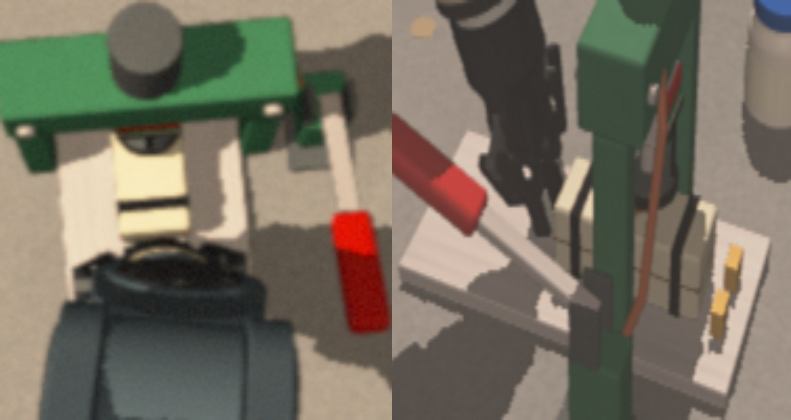

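The mould is under the foot and square to the bed, a little short of the brass stops (about (712,335) in the right-hand crop). I'll push on in small steps and watch the force.

Request:
move_arm(
  commands=[
    [[-0.005,0,0.001,0,0,0],[-0.01,0,0.003,0,0,0],[-0.015,0,0.004,0,0,0],[-0.02,0,0.006,0,0,0],[-0.02,0,0.006,0,0,0]],
  ],
)

```text
t: 13.9
eef_pos: [0.5402, -0.0364, 0.0309]
tool_rot: [-0.102, 2.791, 0.017]
force: [-0.3, -0.0, -0.8]
grip_width: 0.293
grip_force: 0.1
```

Request:
move_arm(
  commands=[
    [[-0.004,0,0.001,0,0,0],[-0.007,0,0.002,0,0,0],[-0.01,0,0.003,0,0,0],[-0.01,0,0.003,0,0,0]],
  ],
)

```text
t: 14.3
eef_pos: [0.5429, -0.0362, 0.0302]
tool_rot: [-0.101, 2.795, 0.017]
force: [-18.9, -1.7, 11.4]
grip_width: 0.296
grip_force: 9.5
```

Request:
move_arm(
  commands=[
    [[-0.002,0,0.001,0,0,0],[-0.003,0,0.001,0,0,0],[-0.003,0,0.001,0,0,0]],
  ],
)

```text
t: 14.6
eef_pos: [0.5431, -0.0361, 0.0296]
tool_rot: [-0.101, 2.797, 0.017]
force: [-29.6, -2.0, 17.8]
grip_width: 0.292
grip_force: 14.7
```

Request:
move_arm(
  commands=[
    [[0.01,0,-0.003,0,0,0],[0.05,0,-0.015,0,0,0],[0.12,0,-0.05,0,0,0],[0.2,0,-0.12,0,0,0],[0.25,0,-0.25,0,0,0],[0.25,0,-0.35,0,0,0],[0.25,0,-0.35,0,0,0],[0.25,0,-0.35,0,0,0],[0.25,0,-0.35,0,0,0]],
  ],
)

```text
t: 15.5
eef_pos: [0.3703, -0.049, 0.1534]
tool_rot: [-0.102, 2.789, 0.017]
force: [0.2, -0.1, -0.1]
grip_width: 0.298
grip_force: 0.0
```

Run:
```python
from h import *
T=manip.snapshot("top");S=manip.snapshot("side")
cv2.imwrite("pics/top4.png",T[...,::-1]);cv2.imwrite("pics/side4.png",S[...,::-1])
A=cv2.resize(T[190:330,270:390,::-1],None,fx=3,fy=4);B=cv2.resize(S[210:350,290:400,::-1],None,fx=4,fy=4)
cv2.imwrite("pics/h4.png",np.hstack([A,B]))
s=manip.sense();print(s["eef_pos"],s["t"])
```

```text
[ 0.36957634 -0.0487166   0.15201982] 15.6
```

View pics/h4.png

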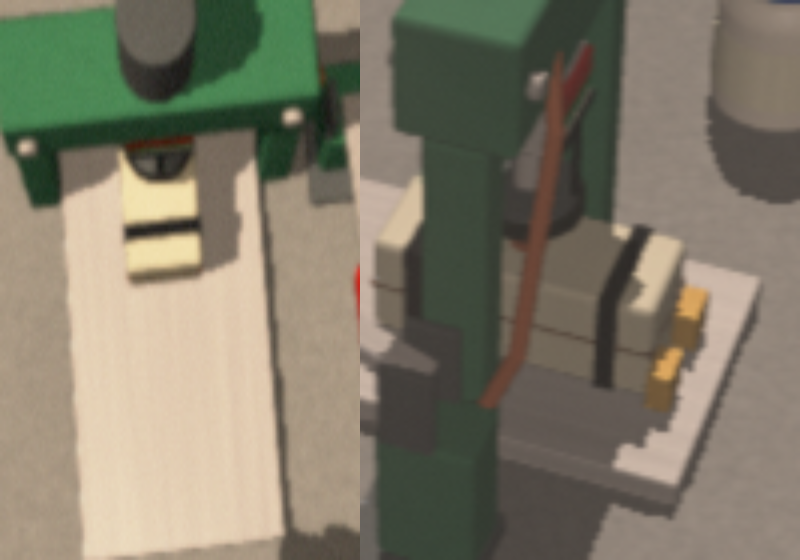

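The mould sits against both brass stops. I'll check centring and squareness numerically and plan the lever approach.

Run:
```python
from h import *
def loc(P):
    d=P[:,:2]-PR[:2];c,s=np.cos(PR[2]),np.sin(PR[2]);return np.c_[c*d[:,0]+s*d[:,1],-s*d[:,0]+c*d[:,1]]
cc=lambda L:(np.array(L)+.5)/[3,4]-.5+[270,190]
print("rear corners",loc(unproj("top",cc([(128,275),(201,270),(121,180),(195,180),(124,235),(198,228)]),.07)).round(4))
print("bed edges",loc(unproj("top",cc([(84,557),(284,537),(62,150),(254,140)]),.015)).round(4))
for a in(0,.7):
    th=np.radians(23)-a;print("grip loc",w(PR,[(-.155*np.cos(th)+.01*np.sin(th)+0,-.14,.112+.155*np.sin(th)+.01*np.cos(th))])) 
print("top proj grip",proj("top",w(PR,[(-.155*np.cos(.4),-.14,.182)])), "seen 398.3,276.7")
```

```text
rear corners [[-0.0697  0.0284]
 [-0.0717 -0.0247]
 [-0.0165  0.029 ]
 [-0.0214 -0.025 ]
 [-0.0473  0.0294]
 [-0.0483 -0.0247]]
bed edges [[-0.2163  0.0752]
 [-0.2185 -0.0738]
 [ 0.0163  0.0732]
 [ 0.0088 -0.0743]]
grip loc [[ 0.49161443 -0.18023812  0.18176837]]
grip loc [[ 0.47933491 -0.18114476  0.0759631 ]]
top proj grip [[399.54397441 278.4574347 ]] seen 398.3,276.7
```

Run:
```python
from h import *
a=np.linspace(0,2*np.pi,721)
for r in(0,.006,.012,.018,.024):
    P=proj("side",w(PR,np.c_[.027*np.cos(a),.027*np.sin(a),np.full(721,.116-r)]))
    row=[P[(abs(P[:,0]-u)<.6)][:,1].max().round(1) if (abs(P[:,0]-u)<.6).any() else None for u in(328,332,336,342,346)]
    print(r,"cols 328,332,336,342,346 lower rim rows",row,P[:,0].min().round(1),P[:,0].max().round(1))
S=cv2.imread("pics/side4.png")
g=cv2.cvtColor(S,6)
for u in(328,332,336,342,344,346):print(u,"rows 245..279",g[245:280,u].tolist())
goto((.487,-.1805,.225),184.2)
```

```text
0 cols 328,332,336,342,346 lower rim rows [np.float64(259.7), np.float64(260.0), np.float64(259.9), np.float64(258.1), np.float64(254.8)] 317.6 346.8
0.006 cols 328,332,336,342,346 lower rim rows [np.float64(262.1), np.float64(262.5), np.float64(262.3), np.float64(260.5), np.float64(257.1)] 317.6 346.7
0.012 cols 328,332,336,342,346 lower rim rows [np.float64(264.6), np.float64(265.0), np.float64(264.8), np.float64(262.9), np.float64(259.4)] 317.6 346.5
0.018 cols 328,332,336,342,346 lower rim rows [np.float64(267.1), np.float64(267.4), np.float64(267.2), np.float64(265.3), np.float64(261.7)] 317.5 346.4
0.024 cols 328,332,336,342,346 lower rim rows [np.float64(269.5), np.float64(269.9), np.float64(269.6), np.float64(267.7), np.float64(263.9)] 317.5 346.3
328 rows 245..279 [66, 66, 66, 67, 68, 73, 74, 73, 73, 74, 73, 68, 61, 60, 60, 61, 62, 61, 62, 62, 58, 49, 48, 48, 51, 70, 80, 96, 100, 101, 101, 102, 102, 104, 114]
332 rows 245..279 [95, 98, 99, 91, 97, 99, 98, 99, 98, 98, 98, 98, 81, 64, 59, 60, 60, 61, 63, 65, 70, 64, 64, 65, 69, 71, 74, 76, 78, 78, 78, 79, 79, 81, 79]
336 rows 
[... 184 characters left out ...]
59, 58, 56, 55, 55, 54, 55, 54, 53, 53, 54, 59, 58, 58, 55, 47, 46, 45, 46, 64, 96, 101, 100, 101, 100, 100, 102, 101, 100, 100, 99, 100]
344 rows 245..279 [45, 47, 47, 46, 47, 50, 49, 49, 47, 46, 47, 46, 44, 47, 51, 50, 47, 46, 46, 50, 67, 84, 99, 102, 100, 100, 100, 100, 101, 100, 100, 100, 101, 101, 99]
346 rows 245..279 [66, 65, 67, 67, 66, 67, 66, 66, 66, 65, 61, 58, 56, 57, 56, 58, 58, 58, 64, 88, 100, 101, 100, 100, 100, 100, 99, 100, 100, 100, 100, 101, 100, 100, 101]
t 15.6 q [-0.212 -0.329 -0.809  0.756  0.096 -0.269] eef [ 0.3696 -0.0487  0.152 ] F [ 0.4 -0.5  0.2] gw 0.296 gf 0.0
row [-0.252, -0.28, -0.064, -0.0, 0.332, -0.0] x axis [-0.938 -0.069 -0.341] z [ 0.34   0.025 -0.94 ]
```

Column edges put the foot's lower rim at about row 267, so the ram reads about 0.022 and the gap to the mould is about 24 mm. Next I'll move over the lever with shut fingers.

Request:
move_arm(
  commands=[
    [[-0.02,0,-0.08,0,0.1,0],[-0.06,-0.03,-0.14,0,0.2,0],[-0.13,-0.1,-0.15,0,0.3,0],[-0.2,-0.18,-0.12,0,0.332,0],[-0.252,-0.25,-0.08,0,0.332,0],[-0.252,-0.28,-0.064,0,0.332,0],[-0.252,-0.28,-0.064,0,0.332,0],[-0.252,-0.28,-0.064,0,0.332,0],[-0.252,-0.28,-0.064,0,0.332,0]],
  ],
  hand=-1,
)

```text
t: 16.5
eef_pos: [0.4866, -0.18, 0.2254]
tool_rot: [0.115, -3.139, -0.001]
force: [-0.0, -0.0, 1.5]
grip_width: -0.002
grip_force: 0.0
```

Run:
```python
from h import *
goto((.487,-.1805,.225),184.2)
```

```text
t 16.5 q [-0.354  0.253  0.002  1.32   0.    -0.428] eef [ 0.4866 -0.18    0.2254] F [-0.  -0.   1.5] gw -0.002 gf 0.0
row [-0.001, -0.001, 0.001, 0.0, -0.0, -0.0] x axis [-0.997 -0.073  0.   ] z [-0.  0. -1.]
```

Request:
move_arm(
  commands=[
    [[0,0,0.07,0,0,0],[0,0,0.1,0,0,0],[0,0,0.13,0,0,0],[0,0,0.16,0,0,0],[0,0,0.19,0,0,0],[0,0,0.22,0,0,0],[0,0,0.25,0,0,0],[0,0,0.275,0,0,0],[0,0,0.29,0,0,0],[0,0,0.29,0,0,0]],
  ],
)

```text
t: 17.5
eef_pos: [0.4876, -0.1798, 0.0816]
tool_rot: [-0.116, 3.136, -0.001]
force: [-0.6, 0.7, 9.2]
grip_width: 0.001
grip_force: 3.9
```

Request:
move_arm(
  commands=[
    [[0,0,0.006,0,0,0],[0,0,0.012,0,0,0],[0,0,0.016,0,0,0],[0,0,0.016,0,0,0]],
  ],
)

```text
t: 17.9
eef_pos: [0.4885, -0.1801, 0.0788]
tool_rot: [-0.116, 3.132, -0.004]
force: [-28.7, 12.3, 88.4]
grip_width: 0.0
grip_force: 46.4
```

Bottom stop is at TCP z ≈ 0.080, and the force was higher than I wanted, so later strokes should be gentler at the bottom. I'll raise and look.

Request:
move_arm(
  commands=[
    [[0,0,-0.04,0,0,0],[0,0,-0.12,0,0,0],[0,0,-0.2,0,0,0],[0,0,-0.27,0,0,0],[0,0,-0.29,0,0,0],[0,0,-0.29,0,0,0],[0,0,-0.29,0,0,0]],
  ],
)

```text
t: 18.6
eef_pos: [0.4865, -0.18, 0.2172]
tool_rot: [-0.115, 3.139, 0.0]
force: [-0.1, 0.1, -0.1]
grip_width: -0.001
grip_force: 0.0
```

```bash
cat >> h.py <<'E'
def look(k):
    S=manip.snapshot("side");cv2.imwrite(f"pics/s{k}.png",S[...,::-1]);g=cv2.cvtColor(S,cv2.COLOR_RGB2GRAY)
    for u in(342,344,346):print(u,"rows 250..289",g[250:290,u].tolist())
    h=cv2.cvtColor(S,cv2.COLOR_RGB2HSV);m=(cv2.inRange(h,(0,180,100),(6,255,255))|cv2.inRange(h,(174,180,100),(180,255,255)));m[:,270:]=0
    q=cv2.findNonZero(m);print("grip px",q.mean(0) if q is not None else None,"n",0 if q is None else len(q))
    for d in manip.silhouettes("side","foot")[:1]+manip.silhouettes("side","ram")[:1]:
        ys,xs=np.nonzero(d["pixels"]);print("sil",round(d["confidence"],2),np.round(d["at"],1),xs.min(),xs.max(),ys.min(),ys.max())
E
python3 - <<'E'
from h import *
goto((.487,-.1805,.225),184.2);look(1)
E
```

```text
t 18.6 q [-0.354  0.254 -0.017  1.299  0.    -0.428] eef [ 0.4865 -0.18    0.2172] F [-0.1  0.1 -0.1] gw -0.001 gf 0.0
row [-0.001, -0.001, -0.016, -0.0, 0.0, 0.0] x axis [-0.997 -0.073 -0.   ] z [ 0.  0. -1.]
342 rows 250..289 [48, 50, 56, 59, 60, 60, 57, 56, 56, 56, 56, 55, 54, 54, 57, 61, 61, 59, 52, 49, 47, 48, 63, 88, 104, 106, 105, 105, 105, 104, 103, 105, 111, 118, 112, 110, 109, 109, 110, 109]
344 rows 250..289 [51, 49, 49, 50, 51, 54, 55, 54, 54, 52, 51, 49, 48, 49, 51, 51, 50, 49, 49, 51, 63, 83, 103, 106, 105, 105, 105, 104, 105, 104, 104, 105, 108, 116, 115, 110, 109, 108, 110, 109]
346 rows 250..289 [69, 69, 68, 68, 68, 69, 67, 69, 68, 69, 68, 62, 62, 62, 73, 84, 88, 89, 96, 104, 104, 106, 105, 104, 105, 105, 105, 105, 105, 105, 105, 105, 105, 111, 118, 113, 110, 110, 109, 110]
grip px None n 0
sil 0.9 [335.9 263.4] 326 346 248 275
sil 0.77 [339.9 260.2] 325 348 225 275
```

The rim moved 5.2 px, so the first stroke gained about 13 mm. The ram is at about 0.035 and the gap is about 10–11 mm. Second full stroke next.

Request:
move_arm(
  commands=[
    [[0,0,0.06,0,0,0],[0,0,0.1,0,0,0],[0,0,0.14,0,0,0],[0,0,0.18,0,0,0],[0,0,0.22,0,0,0],[0,0,0.25,0,0,0],[0,0,0.267,0,0,0],[0,0,0.275,0,0,0],[0,0,0.276,0,0,0],[0,0,0.276,0,0,0]],
  ],
)

```text
t: 19.75
eef_pos: [0.4876, -0.1806, 0.0802]
tool_rot: [-0.115, 3.137, -0.0]
force: [1.0, 1.5, 11.5]
grip_width: 0.003
grip_force: 5.5
```

Request:
move_arm(
  commands=[
    [[0,0,0.002,0,0,0],[0,0,0.002,0,0,0]],
  ],
)

```text
t: 19.95
eef_pos: [0.4878, -0.1806, 0.0799]
tool_rot: [-0.115, 3.137, -0.001]
force: [-3.0, 3.0, 23.7]
grip_width: -0.003
grip_force: 12.1
```

Request:
move_arm(
  commands=[
    [[0,0,-0.08,0,0,0],[0,0,-0.16,0,0,0],[0,0,-0.24,0,0,0],[0,0,-0.278,0,0,0],[0,0,-0.278,0,0,0],[0,0,-0.278,0,0,0],[0,0,-0.278,0,0,0]],
  ],
)

```text
t: 20.65
eef_pos: [0.4863, -0.1803, 0.2164]
tool_rot: [0.114, -3.138, -0.001]
force: [-1.1, 0.8, -0.2]
grip_width: 0.002
grip_force: 0.0
```

Run:
```python
from h import *
goto((.487,-.1805,.225),184.2);look(2)
ims=[cv2.imread(f"pics/{n}.png")[205:285,318:352] for n in("side4","s1","s2")]
cv2.imwrite("pics/m.png",np.hstack([cv2.resize(i,None,fx=7.5,fy=7.5,interpolation=cv2.INTER_CUBIC) for i in ims]))
```

```text
t 20.65 q [-0.355  0.256 -0.017  1.3    0.    -0.428] eef [ 0.4863 -0.1803  0.2164] F [-1.1  0.8 -0.2] gw 0.002 gf 0.0
row [-0.001, -0.0, -0.017, 0.001, -0.001, -0.0] x axis [-0.997 -0.073  0.001] z [-0.001  0.001 -1.   ]
342 rows 250..289 [68, 62, 55, 49, 47, 50, 54, 58, 60, 60, 56, 55, 54, 55, 54, 54, 53, 51, 55, 61, 59, 57, 52, 48, 48, 49, 67, 102, 106, 105, 103, 104, 112, 119, 112, 109, 108, 109, 110, 108]
344 rows 250..289 [52, 51, 51, 51, 51, 54, 54, 54, 52, 54, 57, 59, 57, 52, 55, 51, 49, 51, 52, 52, 50, 50, 51, 56, 71, 88, 103, 106, 105, 105, 105, 106, 107, 116, 115, 110, 108, 109, 108, 108]
346 rows 250..289 [69, 69, 68, 68, 69, 67, 69, 69, 68, 68, 68, 69, 68, 71, 91, 97, 91, 89, 88, 90, 95, 96, 103, 104, 105, 105, 105, 106, 105, 106, 106, 105, 105, 113, 118, 114, 110, 110, 109, 109]
grip px None n 0
sil 0.73 [317.8 267. ] 201 390 139 361
sil 0.61 [340.6 261. ] 326 348 229 278
```

View pics/m.png

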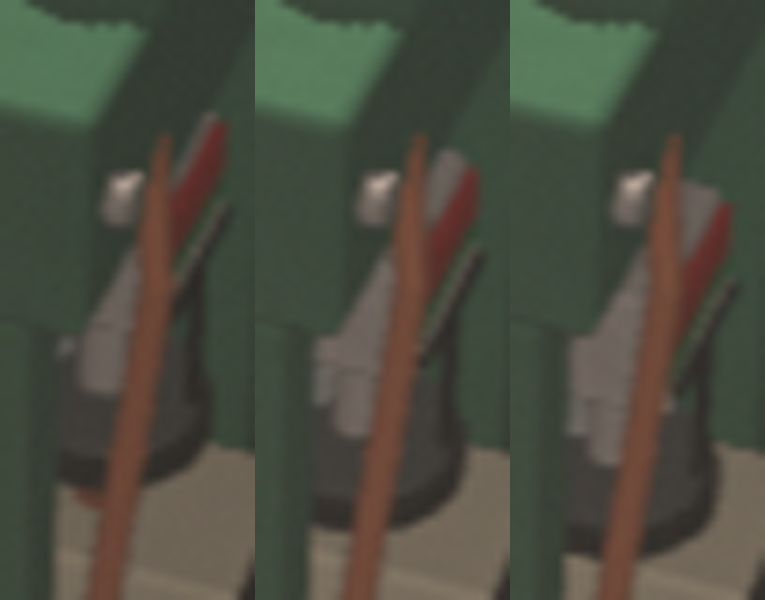

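The montage shows the ram's scale on its far face: red, then a green strip, then the black pointer at panel coordinates (228,205), (480,250) and (735,285). The foot is now about on the mould. I'll measure the red-to-pointer distance numerically.

```bash
cat >> h.py <<'E'
def scale(k):
    """per column: red lower edge & pointer (darkest below it), 4x upsampled"""
    I=cv2.imread(f"pics/{k}.png")[205:285,318:352];f=8;I=cv2.resize(I,None,fx=f,fy=f,interpolation=cv2.INTER_CUBIC).astype(float)
    red=I[...,2]-np.maximum(I[...,1],I[...,0]);g=I.sum(2)/3;grn=I[...,1]-I[...,2];o=[]
    for u in np.arange(343.5,348.1,.5):
        c=int((u-318+.5)*f);r=red[:,c];a=r[:330].argmax()
        if r[a]<20:continue
        e=a+np.argmax(r[a:]<r[a]/2);b0=a-np.argmax(r[:a][::-1]<r[a]/2);d=e+g[e:e+80,c].argmin()
        o.append((u,b0/f+205,e/f+205,d/f+205,(d-e)/f))
    o=np.array(o);print(k,o.round(2).tolist(),"mean gap px",o[:,4].mean().round(2))
E
python3 - <<'E'
from h import *
for k in("side0","side4","s1","s2"):scale(k)
z=proj("side",w(PR,[(.02,-.02,.17),(.02,-.02,.16),(.02,-.02,.11),(.02,-.02,.1)]));print(z)
I=[cv2.imread(f"pics/{k}.png") for k in("side4","s1","s2")]
def shift(a,b,x0,x1,y0,y1):  # subpixel vertical shift of patch from a to b
    f=4;t=cv2.resize(a[y0:y1,x0:x1],None,fx=f,fy=f,interpolation=2);s=cv2.resize(b[y0-3:y1+14,x0:x1],None,fx=f,fy=f,interpolation=2)
    m=cv2.matchTemplate(s,t,cv2.TM_SQDIFF)[:,0];return m.argmin()/f-3
print("foot 0-1",shift(I[0],I[1],341,347,258,270),"1-2",shift(I[1],I[2],341,347,263,275))
print("ram 0-1",shift(I[0],I[1],342,348,220,233),"1-2",shift(I[1],I[2],342,348,226,239))
print("ptr 0-1",shift(I[0],I[1],342,348,232,242),"1-2",shift(I[1],I[2],342,348,237,247))
E
```

```text
side0 [[343.5, 225.62, 233.75, 242.0, 8.25], [344.0, 224.5, 232.62, 241.62, 9.0], [344.5, 223.62, 231.75, 240.75, 9.0], [345.0, 222.75, 230.88, 238.5, 7.62], [345.5, 221.88, 230.12, 238.12, 8.0], [346.0, 221.5, 229.12, 236.75, 7.62], [346.5, 221.5, 228.12, 236.5, 8.38], [347.0, 221.38, 227.38, 235.0, 7.62], [347.5, 221.5, 224.5, 234.38, 9.88]] mean gap px 8.38
side4 [[343.5, 225.62, 233.88, 242.75, 8.88], [344.0, 224.62, 232.62, 241.75, 9.12], [344.5, 223.62, 231.75, 240.75, 9.0], [345.0, 222.62, 230.88, 238.5, 7.62], [345.5, 221.75, 230.25, 238.25, 8.0], [346.0, 221.5, 229.0, 236.75, 7.75], [346.5, 221.38, 228.25, 236.62, 8.38], [347.0, 221.38, 227.38, 235.0, 7.62], [347.5, 221.5, 224.62, 234.5, 9.88]] mean gap px 8.47
s1 [[343.5, 231.25, 239.12, 248.5, 9.38], [344.0, 230.62, 238.12, 247.88, 9.75], [344.5, 229.62, 237.12, 245.62, 8.5], [345.0, 228.5, 236.25, 244.5, 8.25], [345.5, 227.62, 235.38, 244.12, 8.75], [346.0, 227.5, 234.62, 241.88, 7.25], [346.5, 227.5, 234.12, 241.62, 7.5], [347.0, 227.62, 233.5, 240.38, 6.88]] mean gap px 8.28
s2 [[343.5, 235.62, 243.25, 251.88, 8.62], [344.0, 234.62, 242.12, 249.62, 7.5], [344.5, 233.5, 241.25, 249.38, 8.12], [345.0, 232.62, 240.38, 247.62, 7.25], [345.5, 232.38, 239.62, 247.0, 7.38], [346.0, 232.25, 238.75, 246.25, 7.5], [346.5, 232.25, 237.88, 246.0, 8.12]] mean gap px 7.79
[[339.90348329 236.48046102]
 [339.72566877 240.87189007]
 [338.86660896 262.0878193 ]
 [338.70056447 266.18856762]]
foot 0-1 5.0 1-2 3.75
ram 0-1 5.75 1-2 4.25
ptr 0-1 5.5 1-2 3.75
```

Request:
move_arm(
  commands=[
    [[0,0,0.06,0,0,0],[0,0,0.09,0,0,0],[0,0,0.12,0,0,0],[0,0,0.15,0,0,0],[0,0,0.18,0,0,0],[0,0,0.203,0,0,0],[0,0,0.203,0,0,0]],
  ],
)

```text
t: 21.5
eef_pos: [0.4859, -0.1806, 0.1151]
tool_rot: [0.114, -3.138, 0.0]
force: [-6.0, -2.1, 9.5]
grip_width: 0.001
grip_force: 4.0
```

Run:
```python
from h import *
look(3);scale("s3")
```

```text
342 rows 250..289 [57, 53, 51, 49, 48, 53, 70, 71, 63, 62, 58, 55, 55, 56, 55, 56, 55, 53, 57, 63, 62, 59, 54, 49, 49, 51, 69, 104, 111, 109, 109, 108, 116, 124, 117, 113, 112, 114, 113, 113]
344 rows 250..289 [59, 56, 53, 52, 54, 56, 55, 55, 55, 56, 61, 60, 59, 55, 57, 53, 50, 53, 53, 54, 53, 52, 53, 58, 73, 92, 107, 109, 110, 109, 109, 108, 111, 120, 120, 114, 113, 113, 114, 113]
346 rows 250..289 [78, 73, 70, 71, 71, 71, 70, 72, 71, 71, 71, 72, 69, 73, 96, 100, 95, 92, 92, 93, 99, 101, 108, 109, 110, 109, 109, 110, 109, 109, 109, 109, 110, 115, 123, 117, 114, 114, 114, 114]
grip px None n 0
sil 0.78 [339.3 267.8] 326 345 250 278
sil 0.86 [337.1 261.2] 325 348 233 278
s3 [[343.5, 238.5, 246.5, 252.5, 6.0], [344.0, 237.5, 245.25, 253.25, 8.0], [344.5, 236.62, 244.38, 247.12, 2.75], [345.0, 236.0, 243.38, 246.38, 3.0], [345.5, 235.75, 242.75, 245.5, 2.75], [346.0, 235.62, 241.75, 245.0, 3.25], [346.5, 235.62, 240.88, 243.88, 3.0]] mean gap px 4.11
```

Run:
```python
import cv2,numpy as np
ims=[cv2.imread(f"pics/{n}.png")[215:265,328:352] for n in("s1","s2","s3")]
cv2.imwrite("pics/m2.png",np.clip(1.8*np.hstack([cv2.resize(i,None,fx=11,fy=11,interpolation=cv2.INTER_CUBIC) for i in ims]).astype(float),0,255).astype(np.uint8))
```

```text
(no output)
```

View pics/m2.png

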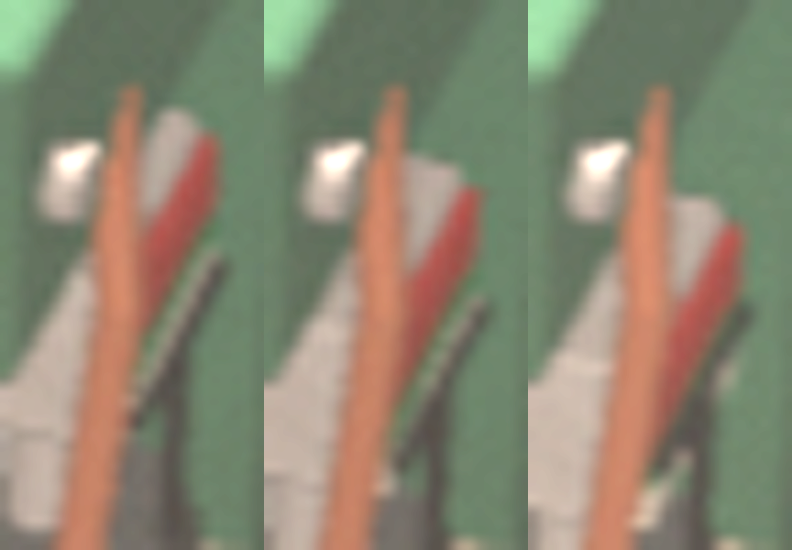

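In panel 3 the pointer has moved up the scale, off the white and close below red. The foot is static and the ram has moved 7.1 mm further, so I estimate about 7 mm compression, in the low green. I'll push this stroke slightly further towards mid-green, then release.

Request:
move_arm(
  commands=[
    [[0,0,0.012,0,0,0],[0,0,0.024,0,0,0],[0,0,0.024,0,0,0]],
  ],
)

```text
t: 21.95
eef_pos: [0.4868, -0.1807, 0.1041]
tool_rot: [-0.114, 3.139, -0.001]
force: [-3.5, -0.4, 9.7]
grip_width: 0.004
grip_force: 4.6
```

Request:
move_arm(
  commands=[
    [[0,0,-0.08,0,0,0],[0,0,-0.16,0,0,0],[0,0,-0.23,0,0,0],[0,0,-0.3,0,0,0],[0,0,-0.34,0,0,0],[0,0,-0.34,0,0,0],[0,0,-0.34,0,0,0],[0,0,-0.34,0,0,0]],
  ],
)

```text
t: 22.75
eef_pos: [0.4865, -0.1804, 0.2732]
tool_rot: [0.114, -3.139, -0.001]
force: [-0.5, -0.1, -0.8]
grip_width: -0.003
grip_force: 0.0
```

Run:
```python
from h import *
look(4);scale("s4")
T=manip.snapshot("top");cv2.imwrite("pics/top9.png",T[...,::-1])
O=cv2.imread("pics/top0.png")
for n,(x,y) in dict(bowl=(498,250),jar=(212,206),tub=(157,221)).items():
    print(n,"diff",np.abs(T[y-25:y+25,x-25:x+25,::-1].astype(float)-O[y-25:y+25,x-25:x+25]).mean().round(1))
for im in(O[...,::-1],T):
    h=cv2.cvtColor(np.ascontiguousarray(im),cv2.COLOR_RGB2HSV);m=cv2.inRange(h,(0,200,120),(5,255,255))|cv2.inRange(h,(175,200,120),(180,255,255));m[:,:370]=0;m[:,420:]=0
    q=cv2.findNonZero(m);print("lever red",None if q is None else (q.mean(0),len(q)))
s=manip.sense();print(s["eef_pos"],s["force"],s["t"])
```

```text
342 rows 250..289 [55, 51, 48, 46, 47, 50, 62, 63, 61, 59, 56, 54, 52, 53, 54, 53, 53, 51, 55, 59, 59, 57, 51, 47, 47, 48, 64, 100, 104, 103, 103, 103, 111, 116, 111, 107, 107, 107, 107, 107]
344 rows 250..289 [53, 51, 50, 51, 50, 52, 54, 52, 53, 54, 57, 58, 56, 52, 54, 50, 47, 50, 51, 52, 49, 48, 51, 55, 70, 88, 101, 103, 103, 105, 103, 103, 107, 114, 114, 108, 108, 109, 107, 108]
346 rows 250..289 [68, 69, 68, 68, 68, 67, 67, 67, 67, 68, 69, 68, 68, 69, 91, 95, 89, 89, 88, 87, 94, 95, 102, 104, 103, 104, 104, 104, 104, 104, 104, 102, 103, 110, 115, 111, 108, 108, 108, 108]
grip px None n 0
sil 0.72 [338.1 270.8] 326 345 249 279
sil 0.82 [336.8 259. ] 326 348 232 278
s4 [[343.5, 238.38, 246.38, 254.38, 8.0], [344.0, 237.5, 245.0, 248.25, 3.25], [344.5, 236.25, 244.38, 247.0, 2.62], [345.0, 235.62, 243.12, 246.38, 3.25], [345.5, 235.25, 242.25, 245.25, 3.0], [346.0, 235.12, 241.38, 245.12, 3.75], [346.5, 235.12, 240.5, 243.75, 3.25]] mean gap px 3.88
bowl diff 47.9
jar diff 9.8
tub diff 8.8
lever red (array([[398.18149466, 276.79003559]]), 562)
lever red None
[ 0.48662777 -0.1804861   0.27383877] [-0.21934215  0.53252164 -0.34267187] 22.95
```

The ram moved about 21.8 mm before contact and 6.4 mm since, so compression is about 6.8 mm. That is green but towards its low edge. One careful short stroke for about 2 mm more will centre it.

Request:
move_arm(
  commands=[
    [[0,0,0.08,0,0,0],[0,0,0.15,0,0,0],[0,0,0.18,0,0,0],[0,0,0.21,0,0,0],[0,0,0.23,0,0,0],[0,0,0.248,0,0,0],[0,0,0.248,0,0,0]],
  ],
)

```text
t: 23.65
eef_pos: [0.4869, -0.1806, 0.1498]
tool_rot: [-0.114, 3.139, -0.0]
force: [-0.2, -0.1, 4.1]
grip_width: -0.002
grip_force: 1.9
```

Run:
```python
from h import *
S=manip.snapshot("side");cv2.imwrite("pics/s5.png",S[...,::-1]);scale("s4");scale("s5")
```

```text
s4 [[343.5, 238.38, 246.38, 254.38, 8.0], [344.0, 237.5, 245.0, 248.25, 3.25], [344.5, 236.25, 244.38, 247.0, 2.62], [345.0, 235.62, 243.12, 246.38, 3.25], [345.5, 235.25, 242.25, 245.25, 3.0], [346.0, 235.12, 241.38, 245.12, 3.75], [346.5, 235.12, 240.5, 243.75, 3.25]] mean gap px 3.88
s5 [[343.5, 238.25, 246.38, 251.62, 5.25], [344.0, 237.38, 245.12, 254.25, 9.12], [344.5, 236.38, 244.25, 246.88, 2.62], [345.0, 235.62, 243.12, 246.38, 3.25], [345.5, 235.25, 242.25, 245.62, 3.38], [346.0, 235.12, 241.25, 244.75, 3.5], [346.5, 235.12, 240.62, 243.75, 3.12]] mean gap px 4.32
```

Request:
move_arm(
  commands=[
    [[0,0,0.02,0,0,0],[0,0,0.04,0,0,0],[0,0,0.04,0,0,0]],
  ],
)

```text
t: 24.0
eef_pos: [0.4872, -0.1807, 0.1304]
tool_rot: [-0.114, 3.138, -0.001]
force: [-0.0, -0.7, 4.9]
grip_width: -0.003
grip_force: 2.3
```

Run:
```python
from h import *
S=manip.snapshot("side");cv2.imwrite("pics/s6.png",S[...,::-1]);scale("s6")
```

```text
s6 [[343.5, 238.25, 246.38, 252.88, 6.5], [344.0, 237.38, 245.12, 252.25, 7.12], [344.5, 236.25, 244.38, 247.0, 2.62], [345.0, 235.62, 243.12, 246.62, 3.5], [345.5, 235.25, 242.12, 245.62, 3.5], [346.0, 235.12, 241.25, 245.0, 3.75], [346.5, 235.12, 240.62, 243.75, 3.12], [347.0, 235.25, 238.25, 243.5, 5.25]] mean gap px 4.42
```

Request:
move_arm(
  commands=[
    [[0,0,0.014,0,0,0],[0,0,0.028,0,0,0],[0,0,0.028,0,0,0]],
  ],
)

```text
t: 24.35
eef_pos: [0.4873, -0.1809, 0.117]
tool_rot: [-0.114, 3.138, -0.001]
force: [-3.9, -0.7, 8.5]
grip_width: -0.001
grip_force: 4.2
```

Run:
```python
from h import *
S=manip.snapshot("side");cv2.imwrite("pics/s7.png",S[...,::-1]);scale("s7")
```

```text
s7 [[343.5, 238.62, 246.5, 252.62, 6.12], [344.0, 237.75, 245.12, 252.88, 7.75], [344.5, 236.62, 244.25, 247.0, 2.75], [345.0, 235.62, 243.25, 246.38, 3.12], [345.5, 235.25, 242.38, 245.88, 3.5], [346.0, 235.25, 241.25, 244.75, 3.5], [346.5, 235.25, 240.75, 244.12, 3.38]] mean gap px 4.3
```

Request:
move_arm(
  commands=[
    [[0,0,0.006,0,0,0],[0,0,0.012,0,0,0],[0,0,0.012,0,0,0]],
  ],
)

```text
t: 24.7
eef_pos: [0.4872, -0.1809, 0.1114]
tool_rot: [-0.114, 3.138, -0.001]
force: [-4.6, -1.3, 9.2]
grip_width: 0.001
grip_force: 4.6
```

Run:
```python
from h import *
S=manip.snapshot("side");cv2.imwrite("pics/s8.png",S[...,::-1]);scale("s8")
```

```text
s8 [[343.5, 238.62, 246.5, 252.88, 6.38], [344.0, 237.62, 245.75, 253.12, 7.38], [344.5, 236.62, 245.0, 247.12, 2.12], [345.0, 236.0, 244.0, 247.0, 3.0], [345.5, 235.75, 242.75, 245.88, 3.12], [346.0, 235.75, 241.5, 245.0, 3.5], [346.5, 236.0, 240.5, 244.0, 3.5], [347.0, 236.12, 238.12, 243.75, 5.62]] mean gap px 4.33
```

Request:
move_arm(
  commands=[
    [[0,0,0.006,0,0,0],[0,0,0.012,0,0,0],[0,0,0.012,0,0,0]],
  ],
)

```text
t: 25.05
eef_pos: [0.4874, -0.1809, 0.1055]
tool_rot: [-0.114, 3.138, -0.001]
force: [-3.5, -0.6, 9.3]
grip_width: 0.001
grip_force: 4.8
```

Run:
```python
from h import *
S=manip.snapshot("side");cv2.imwrite("pics/s9.png",S[...,::-1]);scale("s9")
```

```text
s9 [[343.5, 239.12, 247.12, 252.75, 5.62], [344.0, 238.38, 246.5, 248.0, 1.5], [344.5, 237.25, 245.5, 247.25, 1.75], [345.0, 236.5, 244.38, 246.88, 2.5], [345.5, 236.12, 243.5, 245.25, 1.75], [346.0, 236.12, 242.38, 244.75, 2.38], [346.5, 236.12, 241.62, 243.75, 2.12], [347.0, 236.25, 238.38, 243.5, 5.12]] mean gap px 2.84
```

The ram is 2.3 mm further, so compression is about 9 mm, mid-green. I'll release, retreat clear of everything, and check.

Request:
move_arm(
  commands=[
    [[0,0,-0.08,0,0,0],[0,0,-0.16,0,0,0],[0,0,-0.24,0,0,0],[0,0,-0.32,0,0,0],[0.1,0,-0.34,0,0,0],[0.2,0,-0.34,0,0,0],[0.3,0,-0.34,0,0,0],[0.3,0,-0.34,0,0,0],[0.3,0,-0.34,0,0,0],[0.3,0,-0.34,0,0,0]],
  ],
)

```text
t: 26.1
eef_pos: [0.3382, -0.1916, 0.2748]
tool_rot: [-0.115, 3.137, -0.001]
force: [0.4, -0.1, 0.2]
grip_width: 0.001
grip_force: 0.0
```

Run:
```python
from h import *
look(10);scale("s10");T=manip.snapshot("top");O=cv2.imread("pics/top0.png")[...,::-1]
for im in(O,T):
    h=cv2.cvtColor(np.ascontiguousarray(im),cv2.COLOR_RGB2HSV)
    m=cv2.inRange(h,(0,200,90),(6,255,255))|cv2.inRange(h,(174,200,90),(180,255,255));m[:,:370]=0;m[:,420:]=0
    q=cv2.findNonZero(m);print("lever red",None if q is None else (q.mean(0),len(q)))
    b=cv2.inRange(h,(3,120,60),(14,255,255));b[:,:470]=0;b[:220]=0;b[280:]=0;b[:,525:]=0;q=cv2.findNonZero(b);print("bowl",q.mean(0) if q is not None else None)
    b=cv2.inRange(h,(105,180,80),(120,255,255));b[:,:190]=0;b[:,240:]=0;q=cv2.findNonZero(b);print("jar",q.mean(0) if q is not None else None)
r=cv2.imread("pics/side0.png");n=cv2.imread("pics/s10.png")
for k,(y0,y1,x0,x1) in dict(bowl=(385,465,155,235),jar_tub=(155,245,376,420),lever=(230,290,200,300)).items():print(k,"side diff",np.abs(r[y0:y1,x0:x1].astype(float)-n[y0:y1,x0:x1]).mean().round(1))
s=manip.sense();print(s["eef_pos"],s["t"])
```

```text
342 rows 250..289 [54, 50, 47, 45, 44, 48, 58, 60, 58, 55, 53, 50, 51, 50, 51, 51, 51, 49, 52, 56, 57, 53, 51, 44, 45, 46, 63, 97, 100, 99, 98, 99, 105, 112, 106, 103, 103, 102, 103, 103]
344 rows 250..289 [51, 49, 47, 47, 48, 50, 52, 51, 51, 51, 54, 55, 54, 49, 53, 48, 45, 48, 49, 49, 46, 45, 47, 52, 67, 84, 97, 99, 99, 100, 99, 99, 102, 110, 109, 104, 103, 102, 103, 102]
346 rows 250..289 [67, 66, 66, 65, 65, 64, 65, 65, 63, 65, 65, 65, 66, 67, 87, 91, 86, 84, 84, 85, 90, 91, 99, 99, 99, 100, 99, 99, 100, 99, 99, 99, 100, 106, 112, 107, 103, 104, 104, 103]
grip px None n 0
sil 0.58 [335.4 270.3] 326 345 249 279
sil 0.73 [339.  259.2] 326 348 232 278
s10 [[343.5, 238.25, 246.38, 252.25, 5.88], [344.0, 237.38, 245.12, 252.5, 7.38], [344.5, 236.25, 244.38, 246.88, 2.5], [345.0, 235.62, 243.25, 246.25, 3.0], [345.5, 235.38, 242.0, 245.5, 3.5], [346.0, 235.12, 241.38, 244.5, 3.12], [346.5, 235.12, 240.62, 243.75, 3.12]] mean gap px 4.07
lever red (array([[398.18149466, 276.79003559]]), 562)
bowl [[496.96919918 248.30492813]]
jar [[210.86315789 204.65263158]]
lever red (array([[398.175     , 276.86607143]]), 560)
bowl [[496.96620584 248.32155658]]
jar [[210.90333919 204.5940246 ]]
bowl side diff 0.6
jar_tub side diff 0.6
lever side diff 2.1
[ 0.33803343 -0.19142997  0.27418803] 26.3
```

The ram fell back to its previous position on release. The gains so far (12.4, 9.3 and 6.4 mm) suggest a ratchet of about 3.1 mm, so the last tooth wasn't reached. Compression is about 6.8 mm now and would be about 9.8 mm with one more tooth, nearer mid-green. The bystanders haven't moved and the lever is up. I'll take one slightly deeper short stroke.

Request:
move_arm(
  commands=[
    [[-0.1,0,0,0,0,0],[-0.2,0,0,0,0,0],[-0.28,0,0,0,0,0],[-0.3,0,0.05,0,0,0],[-0.3,0,0.12,0,0,0],[-0.3,0,0.17,0,0,0],[-0.3,0,0.21,0,0,0],[-0.3,0,0.25,0,0,0],[-0.3,0,0.29,0,0,0],[-0.3,0,0.32,0,0,0],[-0.3,0,0.335,0,0,0],[-0.3,0,0.348,0,0,0],[-0.3,0,0.348,0,0,0]],
  ],
)

```text
t: 27.6
eef_pos: [0.4871, -0.1804, 0.0997]
tool_rot: [0.115, -3.139, 0.0]
force: [-5.3, -0.7, 9.2]
grip_width: 0.002
grip_force: 4.7
```

Run:
```python
from h import *
S=manip.snapshot("side");cv2.imwrite("pics/s11.png",S[...,::-1]);scale("s11")
```

```text
s11 [[343.5, 239.62, 247.62, 254.25, 6.62], [344.0, 238.62, 246.62, 254.25, 7.62], [344.5, 237.62, 245.5, 246.88, 1.38], [345.0, 237.0, 244.62, 246.75, 2.12], [345.5, 236.5, 243.62, 245.62, 2.0], [346.0, 236.38, 242.5, 244.75, 2.25], [346.5, 236.38, 241.88, 243.88, 2.0]] mean gap px 3.43
```

Request:
move_arm(
  commands=[
    [[0,0,0.005,0,0,0],[0,0,0.009,0,0,0],[0,0,0.009,0,0,0]],
  ],
)

```text
t: 27.95
eef_pos: [0.4875, -0.1804, 0.0959]
tool_rot: [-0.115, 3.139, -0.0]
force: [-4.5, 0.7, 9.7]
grip_width: 0.001
grip_force: 5.1
```

Run:
```python
from h import *
S=manip.snapshot("side");cv2.imwrite("pics/s12.png",S[...,::-1]);scale("s12")
```

```text
s12 [[343.5, 239.62, 247.75, 253.75, 6.0], [344.0, 238.62, 246.75, 253.75, 7.0], [344.5, 237.5, 245.5, 247.0, 1.5], [345.0, 237.0, 244.88, 246.75, 1.88], [345.5, 236.75, 244.25, 245.88, 1.62], [346.0, 236.75, 243.5, 245.12, 1.62], [346.5, 236.88, 242.5, 244.0, 1.5]] mean gap px 3.02
```

Request:
move_arm(
  commands=[
    [[0,0,-0.08,0,0,0],[0,0,-0.16,0,0,0],[0,0,-0.24,0,0,0],[0,0,-0.26,0,0,0],[0,0,-0.26,0,0,0],[0,0,-0.26,0,0,0]],
  ],
)

```text
t: 28.6
eef_pos: [0.4869, -0.1803, 0.2246]
tool_rot: [0.115, -3.139, -0.001]
force: [0.2, -0.2, -0.8]
grip_width: 0.002
grip_force: 0.0
```

Run:
```python
from h import *
S=manip.snapshot("side");cv2.imwrite("pics/s13.png",S[...,::-1]);scale("s13")
```

```text
s13 [[343.5, 238.62, 246.38, 252.62, 6.25], [344.0, 237.62, 245.12, 254.25, 9.12], [344.5, 236.5, 244.25, 246.88, 2.62], [345.0, 235.62, 243.25, 246.38, 3.12], [345.5, 235.25, 242.38, 245.38, 3.0], [346.0, 235.25, 241.38, 245.0, 3.62], [346.5, 235.25, 240.62, 243.75, 3.12]] mean gap px 4.41
```

After release the ram is back at the same held position. Compression measures 6.9 ± 0.6 mm from both free-hanging references, which is inside the green 5–13 mm. The next tooth's size is unknown and could run into red, so I'm leaving it here. The gripper is clear, the lever is up, and the bystanders haven't moved.

Run:
```python
from station import manip
print(manip.hand_in())
```

```text
the job is handed in; nothing more can be done
None
```

The job is handed in: the mould is home against both brass stops, about 1.5 mm off centre, and clamped with the foot at about 6.9 mm by my image measurement (green is 5–13 mm); the lever is up, the bowl, jar and tub haven't moved, and the first lever stroke hit the bottom stop at 88 N through the fingertips (wrist limit 120 N).

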